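# Stow the stapler and press the label holder home

### The job

Set the red stapler down on its base on the floor of the open blue-fronted drawer and let go of it, without dropping it in. Then take the green label holder from its wooden stand, push it blade-down behind the metal lip on the front of that same blue drawer until it is fully home against its spring, and finish while still holding it pressed home with the gripper. Leave the black-fronted drawer, flask, calculator and tape roll where they are.

Things in the scene. Friction and masses are not known exactly. Their poses are not given: they have to be found in the camera images.
- stapler: Compact stapler, red top over a black base, standing on its base: 95 mm long (x) x 30 wide (y) x 43 high, flat upright sides, about 150 g. Origin: centre of the underside; x along its length, z up.
- holder: Green label holder with white cards: upright plate 60 mm wide (y), 76 mm high (z), 30 g. Its lower 44 is a blade 5 thick (x), thinned to 3.4 in the lowest 6; above that a head 10 thick, to be gripped across x. Both faces are alike; either may face the robot. Origin: centre of the blade's lower edge, z up. Starts loose and upright in the stand's slot.
- stand: Fixed wooden stand (mm) 34 (x) x 80 (y) x 24 high with a slot 6.5 wide along its y and 18 deep in which the label holder stands (slot floor 6 above the desk). Origin: centre of the underside.
- blue_drawer: Open drawer with BLUE front; slides along its x, friction 5 N. Origin: at desk height, below the middle of the label slot on its front; x points into the drawer, z up. Inside (mm): x 12 to 207, y -70 to 70, floor top at z 14, side walls to z 62; the first 140 to 165 stand clear of the unit, the rest is under its top. Front panel: x 4 to 12, 158 wide, top at z 78.
- blue_home (a point): Holder's origin when fully home: floor centre of the blue drawer's label slot, 40 mm above the desk; axes as the drawer's. The slot lies before the panel (mm): 8 wide (x -4 to 4), 74 long (y) between end stops, open upward. Its aluminium lip, 4 thick, stands 26 above this point, then flares away from the panel to x -15, z 37. A 22 wide (y) orange spring catch stands up in the middle.
- blue_catch (a joint): Spring catch in the blue drawer's label slot, metres pressed down: 0 = up, 0.010 = level with the slot floor, holder fully home. It pushes back with 4 N at the start and 9 N at the end of its travel, and pops the holder up again if let go.
- blue_unit: Fixed grey desktop drawer unit with the blue drawer (mm): 220 deep (x) x 170 wide (y) x 100 high. Origin: centre of the underside; x as the drawer's.
- grey_drawer: The same open drawer, with a BLACK front, in the neighbouring unit; not to be used or moved. Origin and axes as the blue drawer's. The two units may stand either way round.
- flask: Amber bottle with a dark cap (mm), 60 across, 160 high, standing on the desk. Origin: centre of the underside.
- calculator: Black desk calculator with white keys (mm), 150 (x) x 100 (y) x 18, lying on the desk. Origin: centre of the underside.
- tape_roll: Brown roll of packing tape (mm), 90 across, 40 high, lying on top of the black-fronted unit. Origin: centre of the underside.

How it is judged:
By the outcome, as a careful person would: the job done as asked, in the order asked, and still so for the second after the job is handed in, while the arm keeps its last pose, push and grip.
It also fails if it takes over 61 s, if anything falls off the work surface, if the arm or the gripper's body presses on something with over 40 N, if the wrist force passes 120 N, or if a joint passes its speed limit or range.

### The arm

A 7-joint arm with a two-finger parallel gripper is mounted at the origin on the work surface. World frame = base frame: x ahead of the robot, y to its left, z up, the work surface at z = 0. Lengths are in m, angles in rad, forces in N, time in s.
With the tool pointing down it reaches from about 0.425 to 0.8 m from the base axis. Payload 8.3 kg.
Tool frame: the origin (TCP) lies midway between the tips of the shut fingers; the grasp point (between the pads) lies 19 mm behind it; z points along the fingers, y is the line along which they close (so a half turn about z gives the same grasp; the last joint's range is limited). The gripper opens to 85 mm and grips with 20 to 120 N. Pads are 22 mm wide; open, the fingers measure 114 mm over their backs; the gripper's body (76 mm by 85 mm) begins 54 mm behind the grasp point. The pads swing forward as they close: fully open they stand 13 mm farther back than shut.
Start: joints at [1.069, 0.383, 0.016, 1.37, -0.006, 1.388, -0.046], TCP at [0.266, -0.566, 0.231] pointing down, gripper open.
Joint ranges: [-2.95, 2.95], [-0.25, 2.06], [-1.52, 1.56], [0.18, 2.33], [-1.44, 4.58], [0.02, 2.06], [-3.01, 3.01]. Speed limits (rad/s): [2.39, 2.39, 3.01, 3.01, 3.14, 3.14, 3.14].

### API

Orientations are given as a unit quaternion [w, x, y, z].
In Python, from rig import * gives the robot as it stands.
- The arm moves only by the tool step_arm, never from a script. Its argument "deltas" is a list that holds one entry, the list of rows, each a list of 6 numbers: the shift along the tool's x, y, z in mm, then the turn, a rotation vector about the tool's x, y, z in rad. A call has 1 to 10 rows; each row shifts and turns the commanded pose from where the row before left it, along the tool's axes as they then stand; what a row does not reach is not made up. A row lasts 1/8 s, in which the tool goes at most 62.5 mm and 10.7 degrees, less where a joint would pass 70% of its speed; a pose out of reach is approached as far as the arm can. A call with a gripper value outside its range is refused whole. "fingers" is the gripper's target within -1 to 1 (fully open at 1, half-way at 0, shut at -1), set as the call begins (left out, the last holds). The fingers move at their own pace and stop on an object; "grip_force" is the grip in N (left out, the last holds). Time passes only in rows, so rows that do not move let the fingers close. It gives the time, the measured TCP pose, the force, the opening and the grip force at its end, in the units of the state.
- observe(): the state, without advancing time (a new reading comes with each control period).
- snapshot(name): name is "scene" or "top" or "wrist"; returns a dict with "img" (400x640x3 uint8, red, green, blue), "mtx" (3x3 intrinsics, pixels), "k1" (the pictures are not rectified: a ray, as slopes to the right and down, at radius r is drawn at 1 + k1 r^2 times it, then the intrinsics apply), "origin" and "orientation" of the camera in the world; the wrist camera has in their place "hand_eye" (4x4, takes a point from camera to tool coordinates, whose origin is the TCP and whose axes are the flange's). Camera axes: x right, y down, z forward; pixel columns grow to the right and rows downward; lengths in m; the calibration is good to about 2 mm. A picture is of the moment at which its call begins: read the wrist's pose just before it. There is no depth.
- job_done(): hands the job in; it is judged then, once.
Trained networks look in the newest picture that a camera, given by its name, has taken for a name from the list of things; names that differ only in an ending like _2 or _b are one class to them, and where a whole thing is asked for, a point or a joint stands for the part that bears it (a point fixed in the world has none). Each returns a list of dicts, best first, with "p" (0 to 1); they miss things now and then, are a little off and sometimes report something else, mostly with a low value. They report only what shows in the picture. A call takes as long as a camera call.
- regions_of(camera, name): "mask" (400x640 bool, what is visible of it) and "rect" ([left, top, right, bottom] in pixels, round what is visible of it).
- pinpoint(camera, name): "pixel" ([column, row] in pixels: a listed point, or the origin of a listed thing).
The state is a dict: "clock": time; "joint_positions": joint angles; "joint_vel": joint speeds; "tau": joint torques, N m; "eef_pos": TCP position; "tcp_rot": TCP orientation; "ft_force": force on the tool from outside, world axes, zero at the start; "ft_torque": the same for the moment, N m; "width": opening from 0.0 (shut) to 1.0 (fully open); "gripper_force": force on a finger pad.
Only numpy, scipy, OpenCV 4.12 (cv2) and the standard library are available. Lean on these libraries where they do the work, as an engineer would, in place of code of your own. Each camera call takes 0.05 s, during which the arm holds its last target. There are 200 camera calls.

## Working session

There is one attempt and no reset: what is moved stays moved. The work goes in short steps, Python scripts to look and compute and a tool call to move; the robot and the scene stay as the last step left them, time stands still between calls to the robot, and variables do not carry over. Pictures are saved under pics/ and viewed, at most 10 in all, crops included, and the job is handed in when it is done.

Besides the shell and the picture viewer there is one more tool, called as name(argument=value, ...) on one line, values as JSON. step_arm: Moves the arm, as the interface text tells. Its arguments: {"type":"object","properties":{"deltas":{"type":"array"},"fingers":{"type":"number"},"grip_force":{"type":"number"}},"required":["deltas"]}

```bash
mkdir -p pics; cat > h.py <<'E'
from rig import *
import numpy as np, cv2
from scipy.spatial.transform import Rotation as R
def rot(q): return R.from_quat([q[1],q[2],q[3],q[0]])
def cam(s,st=None):
    if 'hand_eye' in s:
        T=np.eye(4);T[:3,:3]=rot(st['tcp_rot']).as_matrix();T[:3,3]=st['eef_pos'];T=T@np.array(s['hand_eye'])
        return T[:3,3],T[:3,:3]
    return np.array(s['origin']),rot(s['orientation']).as_matrix()
def ray(s,px,st=None):
    o,M=cam(s,st);K=np.array(s['mtx']);k=s['k1']
    p=cv2.undistortPoints(np.array([[px]],float),K,np.array([k,0,0,0,0.]))[0,0]
    return o,M@np.array([p[0],p[1],1])
def onz(s,px,z,st=None):
    o,d=ray(s,px,st);return o+d*(z-o[2])/d[2]
def proj(s,P,st=None):
    o,M=cam(s,st);c=(np.atleast_2d(P)-o)@M
    return cv2.projectPoints(c,np.zeros(3),np.zeros(3),np.array(s['mtx']),np.array([s['k1'],0,0,0,0.]))[0][:,0]
def tri(rs):
    A=0;b=0
    for o,d in rs:
        d=d/np.linalg.norm(d);P=np.eye(3)-np.outer(d,d);A=A+P;b=b+P@o
    return np.linalg.solve(A,b)
def save(s,n): cv2.imwrite('pics/'+n+'.png',s['img'][:,:,::-1])
E
python3 - <<'E'
from h import *
st=observe();print({k:np.round(v,3) for k,v in st.items()})
for c in ['scene','top']:
    s=snapshot(c);save(s,c);print(c,np.round(s['origin'],3),s['k1'])
    for n in ['stapler','holder','stand','blue_drawer','blue_home','blue_unit','grey_drawer','flask','calculator','tape_roll']:
        r=pinpoint(c,n)[:2]
        for e in r:
            z=0.04 if n=='blue_home' else .006 if n=='holder' else .1 if n=='tape_roll' else 0
            print(n,round(e['p'],2),np.round(e['pixel'],1),np.round(onz(s,e['pixel'],z),3))
E
python3 -c "
import cv2,numpy as np
print(1)"
```

```text
{'clock': np.float64(0.0), 'joint_positions': array([ 1.069,  0.384,  0.016,  1.371, -0.006,  1.388, -0.046]), 'joint_vel': array([ 0.   ,  0.002,  0.001, -0.001,  0.   , -0.001, -0.001]), 'tau': array([-0.0000e+00, -6.2761e+01,  8.4400e-01, -3.7182e+01,  1.7000e-02,
        1.4000e-02, -0.0000e+00]), 'eef_pos': array([ 0.265, -0.565,  0.23 ]), 'tcp_rot': array([-0.001,  0.976,  0.218, -0.   ]), 'ft_force': array([-0.56 ,  0.118,  0.691]), 'ft_torque': array([-0.006, -0.03 , -0.02 ]), 'gripper_force': np.float64(0.0), 'width': np.float64(1.001)}
scene [ 1.114 -0.297  0.786] -0.06675836333540865
stapler 0.85 [383.8 134.2] [0.361 0.345 0.   ]
stapler 0.63 [443.5 174.8] [0.598 0.401 0.   ]
stand 0.75 [177.9 221.3] [ 0.42  -0.352  0.   ]
blue_drawer 0.64 [336.8 181.1] [0.479 0.102 0.   ]
blue_home 0.8 [336.5 171.9] [0.48  0.098 0.04 ]
blue_unit 0.88 [395.7 252.8] [0.76  0.115 0.   ]
grey_drawer 0.59 [269.6 215.1] [ 0.509 -0.122  0.   ]
flask 0.78 [177.1 289. ] [ 0.617 -0.401  0.   ]
calculator 0.84 [446.1 174.5] [0.6   0.409 0.   ]
calculator 0.33 [178.8 220.7] [ 0.419 -0.349  0.   ]
tape_roll 0.55 [308.9 251.8] [ 0.719 -0.106  0.1  ]
tape_roll 0.55 [176.4 217.5] [ 0.495 -0.345  0.1  ]
top [ 0.351 -0.03   1.493] -0.11860315701444901
stapler 0.98 [204.3 282.1] [0.375 0.339 0.   ]
holder 0.49 [436.1 269.5] [ 0.413 -0.342  0.006]
stand 0.85 [439.7 271.9] [ 0.407 -0.354  0.   ]
stand 0.56 [450.7 204.4] [ 0.608 -0.394  0.   ]
blue_drawer 0.68 [284.2 244.9] [0.486 0.104 0.   ]
blue_home 0.79 [285.4 247.4] [0.475 0.097 0.04 ]
blue_unit 0.62 [280.6 157.1] [0.754 0.119 0.   ]
grey_drawer 0.76 [359.4 239.3] [ 0.503 -0.119  0.   ]
flask 0.7 [452.8 201.1] [ 0.618 -0.401  0.   ]
calculator 0.77 [189.5 201.7] [0.616 0.394 0.   ]
tape_roll 0.83 [357.3 161.6] [ 0.713 -0.109  0.1  ]
1
```

View pics/scene.png

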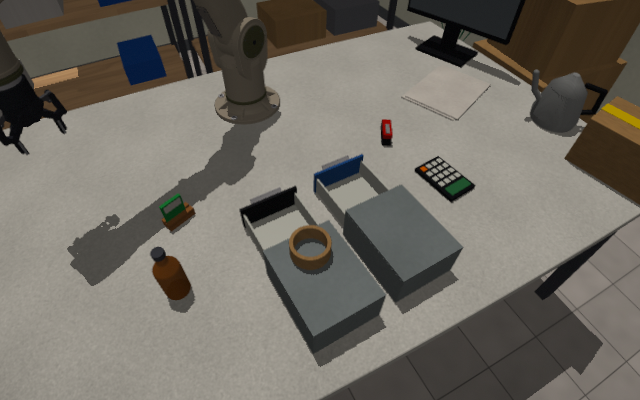

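View pics/top.png

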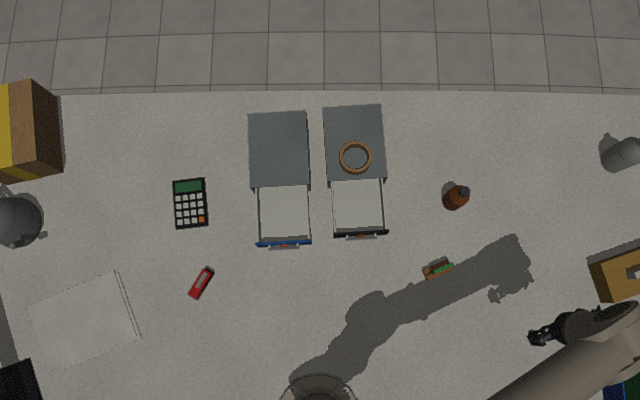

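The scene view shows the stapler at (386,131), the blue drawer at (338,172) and the holder in its stand at (175,210). The top view has them at (202,283), (284,244) and (438,268), with the blue drawer open toward the robot. Next I'll get the yaws and plan the approach.

```bash
cat >> h.py <<'E'
def yaw(q):
    m=rot(q).as_matrix();return np.degrees(np.arctan2(m[1,0],m[0,0]))
def rows(st,P,yawdeg,tilt=None):
    """delta in tool frame from current pose to pose P with tool down and tool-x at yawdeg"""
    T=R.from_euler('z',yawdeg,degrees=True)*R.from_euler('x',180,degrees=True)
    C=rot(st['tcp_rot']);return C.inv().apply(np.array(P)-st['eef_pos'])*1000,(C.inv()*T).as_rotvec()
E
python3 - <<'E'
from h import *
st=observe();print('yaw',yaw(st['tcp_rot']))
s=snapshot('top')
for n,z in [('stapler',.03),('calculator',.018),('blue_unit',.1),('grey_drawer',.05),('blue_drawer',.05),('stand',.02),('holder',.06)]:
    for e in regions_of('top',n)[:1]:
        ys,xs=np.nonzero(e['mask']);P=np.array([onz(s,(x,y),z)[:2] for x,y in zip(xs[::2],ys[::2])],np.float32)
        r=cv2.minAreaRect(P);b=cv2.boxPoints(r)
        print(n,round(e['p'],2),len(xs),np.round(r[0],3),np.round(r[1],3),[round(float(np.degrees(np.arctan2(*(b[i+1]-b[i])[::-1]))),1) for i in (0,1)])
P=[.375,.339,.25]
print(rows(st,[.47,-.1,.3],0),rows(st,[.375,.339,.25],0))
print(np.round(np.array(snapshot('wrist')['hand_eye']),3))
E
```

```text
yaw 25.143269904182716
stapler 0.58 396 [0.374 0.343] [0.038 0.098] [-32.8, 57.2]
calculator 0.92 1631 [0.61  0.387] [0.151 0.101] [-82.7, 7.3]
blue_unit 0.64 7865 [0.663 0.112] [0.406 0.175] [-86.9, 3.1]
grey_drawer 0.66 251 [ 0.413 -0.335] [0.035 0.083] [-66.4, 23.6]
blue_drawer 0.61 3417 [0.561 0.108] [0.191 0.164] [-85.0, 5.0]
stand 0.66 237 [ 0.414 -0.341] [0.034 0.082] [-65.7, 24.3]
holder 0.66 494 [ 0.736 -0.105] [0.093 0.099] [-0.2, 89.8]
(array([ 382.95969758, -334.77447896,  -68.67776925]), array([-4.78362853e-05, -5.39752955e-05,  4.38832845e-01])) (array([ 483.48171057, -772.54060136,  -18.65630403]), array([-4.78362853e-05, -5.39752955e-05,  4.38832845e-01]))
[[ 0.001 -0.954 -0.299  0.076]
 [ 1.     0.     0.001 -0.   ]
 [-0.001 -0.299  0.954 -0.142]
 [ 0.     0.     0.     1.   ]]
```

```bash
cat >> h.py <<'E'
def arc(st,P,yawdeg,n,zmid=None):
    """n rows along a polar arc about the base; prints rounded rows"""
    p0=np.array(st['eef_pos']);y0=yaw(st['tcp_rot']);a0=np.arctan2(p0[1],p0[0]);a1=np.arctan2(P[1],P[0])
    r0=np.hypot(*p0[:2]);r1=np.hypot(P[0],P[1]);dy=yawdeg-y0
    C=rot(st['tcp_rot']);p=p0;out=[]
    for i in range(1,n+1):
        t=i/n;a=a0+t*(a1-a0);r=r0+t*(r1-r0);z=p0[2]+t*(P[2]-p0[2])
        if zmid: z+=(zmid-(p0[2]+P[2])/2)*np.sin(np.pi*t)
        T=R.from_euler('z',y0+t*dy,degrees=True)*R.from_euler('x',180,degrees=True)
        q=np.array([r*np.cos(a),r*np.sin(a),z])
        d=np.round(C.inv().apply(q-p)*1000,0);w=np.round((C.inv()*T).as_rotvec(),3)
        out.append([int(v) for v in d]+[float(v)+0 for v in w]);p=p+C.apply(d/1000);C=C*R.from_rotvec(w)
    for k in range(0,n,10): print(out[k:k+10])
    print('end',np.round(p,4),R.from_matrix(C.as_matrix()).as_quat().round(3))
E
python3 - <<'E'
from h import *
arc(observe(),[.37,.34,.24],150,20,.3)
E
```

```text
[[58, -9, -11, 0.0, 0.0, -0.109], [57, -8, -10, 0.0, 0.0, -0.109], [57, -7, -10, 0.0, 0.0, -0.109], [57, -6, -9, 0.0, 0.0, -0.109], [56, -5, -8, 0.0, 0.0, -0.109], [56, -5, -7, 0.0, 0.0, -0.109], [55, -3, -5, 0.0, 0.0, -0.109], [54, -3, -5, 0.0, 0.0, -0.109], [54, -2, -2, 0.0, 0.0, -0.109], [54, -2, -2, 0.0, 0.0, -0.109]]
[[53, 0, 1, 0.0, 0.0, -0.109], [52, 0, 2, 0.0, 0.0, -0.108], [52, 1, 3, 0.0, 0.0, -0.109], [51, 1, 5, 0.0, 0.0, -0.109], [51, 3, 6, 0.0, 0.0, -0.109], [50, 2, 7, 0.0, 0.0, -0.109], [49, 4, 8, 0.0, 0.0, -0.109], [49, 4, 9, 0.0, 0.0, -0.109], [48, 5, 10, 0.0, 0.0, -0.109], [47, 5, 9, 0.0, 0.0, -0.109]]
end [0.37   0.3397 0.2403] [ 0.259  0.966  0.    -0.   ]
```

step_arm(deltas=[[[58, -9, -11, 0, 0, -0.109], [57, -8, -10, 0, 0, -0.109], [57, -7, -10, 0, 0, -0.109], [57, -6, -9, 0, 0, -0.109], [56, -5, -8, 0, 0, -0.109], [56, -5, -7, 0, 0, -0.109], [55, -3, -5, 0, 0, -0.109], [54, -3, -5, 0, 0, -0.109], [54, -2, -2, 0, 0, -0.109], [54, -2, -2, 0, 0, -0.109]]], fingers=1, grip_force=40)

```text
clock: 2.8
eef_pos: [0.5532, -0.1069, 0.3004]
tcp_rot: [0.0, 0.721, 0.693, 0.0]
ft_force: [1.7, -1.1, -0.1]
width: 0.994
gripper_force: 0.0
```

step_arm(deltas=[[[53, 0, 1, 0, 0, -0.109], [52, 0, 2, 0, 0, -0.109], [52, 1, 3, 0, 0, -0.109], [51, 1, 5, 0, 0, -0.109], [51, 3, 6, 0, 0, -0.109], [50, 2, 7, 0, 0, -0.109], [49, 4, 8, 0, 0, -0.109], [49, 4, 9, 0, 0, -0.109], [48, 5, 10, 0, 0, -0.109], [47, 5, 9, 0, 0, -0.109]]])

```text
clock: 4.05
eef_pos: [0.3686, 0.3407, 0.2402]
tcp_rot: [0.0, 0.257, 0.967, 0.0]
ft_force: [0.7, 1.4, -0.5]
width: 1.003
gripper_force: 0.0
```

```bash
cat >> h.py <<'E'
def settle():
    for _ in range(4): snapshot('top')
def maskrect(s,st,n,z,k=0,c='wrist'):
    L=regions_of(c,n)
    if not L: print('none',n);return
    e=L[k];ys,xs=np.nonzero(e['mask']);P=np.array([onz(s,(x,y),z,st)[:2] for x,y in zip(xs[::3],ys[::3])],np.float32)
    r=cv2.minAreaRect(P);b=cv2.boxPoints(r)
    print(n,round(e['p'],2),e['rect'],np.round(r[0],4),[(round(float(np.linalg.norm(b[i+1]-b[i])),3),round(float(np.degrees(np.arctan2(*(b[i+1]-b[i])[::-1]))),1)) for i in (0,1)])
    return e['mask'],r
E
python3 - <<'E'
from h import *
settle()
st=observe();s=snapshot('wrist');save(s,'w1')
print(st['clock'],np.round(st['eef_pos'],4),yaw(st['tcp_rot']),np.round(st['joint_positions'],2),np.abs(st['joint_vel']).max())
maskrect(s,st,'stapler',.043);maskrect(s,st,'stapler',.02)
for e in pinpoint('wrist','stapler')[:2]:print(e['p'],e['pixel'],onz(s,e['pixel'],0,st))
E
```

```text
4.25 [0.3691 0.3401 0.2405] 150.14824263240507 [-0.05  0.2  -0.86  1.66  0.15  1.36  0.12] 0.04127214298575224
stapler 0.78 [309.6, 135.5, 336.5, 212.0] [0.3692 0.3463] [(0.092, -31.1), (0.029, 58.9)]
stapler 0.78 [309.6, 135.5, 336.5, 212.0] [0.3737 0.3441] [(0.099, -31.1), (0.031, 58.9)]
0.89 [317.9, 171.5] [0.37514201 0.3391674  0.        ]
```

View pics/w1.png

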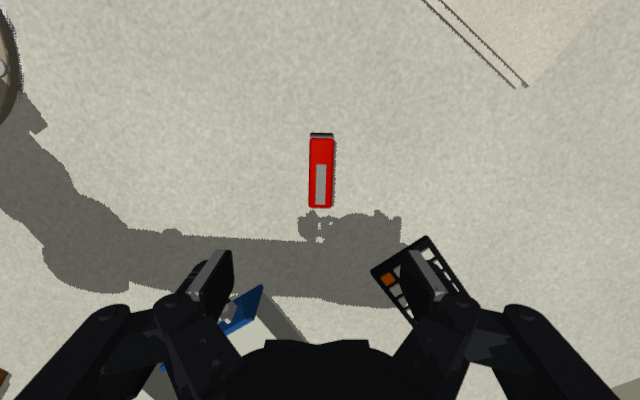

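The wrist view shows the stapler at (321,170) with its long axis aligned to the tool. I'll descend now.

```bash
python3 - <<'E'
from h import *
print(rows(observe(),[.372,.343,.010],149))
E
```

```text
(array([  1.30087128,   4.35671809, 230.42797555]), array([0.00012895, 0.00025706, 0.01534436]))
```

step_arm(deltas=[[[1, 4, 45, 0, 0, 0.015], [0, 0, 50, 0, 0, 0], [0, 0, 50, 0, 0, 0], [0, 0, 45, 0, 0, 0], [0, 0, 25, 0, 0, 0], [0, 0, 15, 0, 0, 0], [0, 0, 0, 0, 0, 0]]])

```text
clock: 5.32
eef_pos: [0.371, 0.3429, 0.0098]
tcp_rot: [-0.0, 0.266, 0.964, -0.0]
ft_force: [-0.6, 0.7, -0.1]
width: 0.999
gripper_force: 0.0
```

step_arm(deltas=[[[0, 0, 0, 0, 0, 0], [0, 0, 0, 0, 0, 0], [0, 0, 0, 0, 0, 0], [0, 0, 0, 0, 0, 0], [0, 0, 0, 0, 0, 0], [0, 0, 0, 0, 0, 0]]], fingers=-1, grip_force=40)

```text
clock: 6.08
eef_pos: [0.3713, 0.3439, 0.0112]
tcp_rot: [0.001, 0.266, 0.964, 0.001]
ft_force: [-0.5, -0.9, 6.4]
width: 0.346
gripper_force: 40.4
```

step_arm(deltas=[[[0, 0, -10, 0, 0, 0], [0, 0, -40, 0, 0, 0], [0, 0, -60, 0, 0, 0], [0, 0, -60, 0, 0, 0], [0, 0, -40, 0, 0, 0]]])

```text
clock: 6.7
eef_pos: [0.3707, 0.3441, 0.2237]
tcp_rot: [0.001, 0.265, 0.964, 0.001]
ft_force: [0.6, -0.2, -1.5]
width: 0.344
gripper_force: 39.9
```

```bash
python3 - <<'E'
from h import *
st=observe();print(st['width'],st['eef_pos'],st['ft_force'])
arc(st,[.555,.105,.2],94,8)
E
```

```text
0.34418167433215524 [0.37068869 0.34408626 0.2236995 ] [ 0.5854982  -0.21498496 -1.4640327 ]
[[-36, -4, 3, 0.003, 0.001, 0.12], [-37, -3, 3, 0.0, 0.0, 0.121], [-38, -1, 3, 0.0, 0.0, 0.12], [-38, 1, 3, 0.0, 0.0, 0.121], [-38, 3, 3, 0.0, 0.0, 0.12], [-39, 5, 3, 0.0, 0.0, 0.121], [-39, 6, 3, 0.0, 0.0, 0.12], [-39, 9, 3, 0.0, 0.0, 0.121]]
end [0.5551 0.1048 0.1998] [ 0.682  0.731 -0.     0.   ]
```

step_arm(deltas=[[[-36, -4, 3, 0.003, 0.001, 0.12], [-37, -3, 3, 0, 0, 0.121], [-38, -1, 3, 0, 0, 0.12], [-38, 1, 3, 0, 0, 0.121], [-38, 3, 3, 0, 0, 0.12], [-39, 5, 3, 0, 0, 0.121], [-39, 6, 3, 0, 0, 0.12], [-39, 9, 3, 0, 0, 0.121], [0, 0, 0, 0, 0, 0]]])

```text
clock: 7.82
eef_pos: [0.5558, 0.0995, 0.1959]
tcp_rot: [-0.0, 0.685, 0.728, -0.002]
ft_force: [0.0, 0.1, -1.6]
width: 0.344
gripper_force: 39.9
```

```bash
python3 - <<'E'
from h import *
settle()
st=observe();s=snapshot('wrist');save(s,'w2')
print(st['clock'],np.round(st['eef_pos'],4),yaw(st['tcp_rot']),st['width'])
for n,z in [('blue_home',.04),('blue_drawer',0),('blue_unit',0),('stapler',.2)]:
  for e in pinpoint('wrist',n)[:2]:print(n,e['p'],e['pixel'],onz(s,e['pixel'],z,st))
maskrect(s,st,'stapler',.19)
E
```

```text
8.025 [0.5544 0.1055 0.1967] 94.10742151318334 0.34460452873365033
blue_home 0.8 [247.9, 182.8] [0.48072232 0.10008019 0.04      ]
blue_drawer 0.61 [255.2, 172.9] [0.48032923 0.10207038 0.        ]
blue_unit 0.95 [483.1, 178.9] [0.75584646 0.11474524 0.        ]
blue_unit 0.15 [271.3, 323.1] [ 5.05221774e-01 -1.16770196e-01 -5.55111512e-17]
stapler 0.68 [316.1, 245.7] [0.55381196 0.11190766 0.2       ]
stapler 0.88 [282.6, 167.0, 353.3, 345.5] [0.5553 0.095 ] [(0.115, -86.2), (0.038, 3.8)]
```

View pics/w2.png

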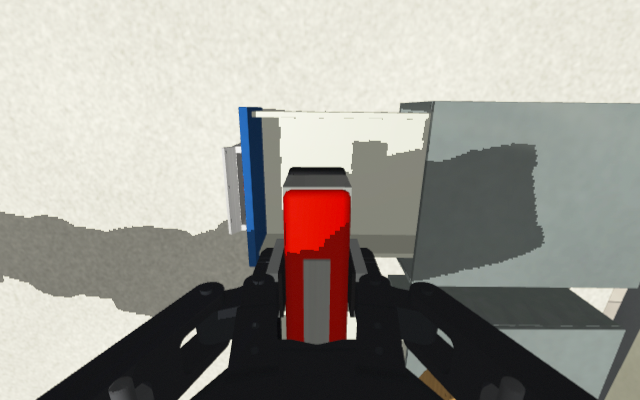

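The wrist view shows the stapler held over the open drawer, with the blue front at column 250 and the unit edge at columns 401–428. I'll lower it.

step_arm(deltas=[[[0, 8, 30, 0, 0, 0.018], [0, 0, 45, 0, 0, 0], [0, 0, 40, 0, 0, 0], [0, 0, 30, 0, 0, 0], [0, 0, 15, 0, 0, 0], [0, 0, 8, 0, 0, 0], [0, 0, 0, 0, 0, 0], [0, 0, 0, 0, 0, 0]]])

```text
clock: 9.32
eef_pos: [0.5634, 0.1045, 0.0295]
tcp_rot: [0.0, 0.689, 0.725, -0.001]
ft_force: [0.2, 0.9, -1.6]
width: 0.341
gripper_force: 39.9
```

step_arm(deltas=[[[0, 0, 1.5, 0, 0, 0], [0, 0, 1.5, 0, 0, 0], [0, 0, 0, 0, 0, 0], [0, 0, 0, 0, 0, 0]]])

```text
clock: 9.82
eef_pos: [0.5625, 0.1043, 0.0254]
tcp_rot: [-0.0, 0.689, 0.725, -0.002]
ft_force: [-0.6, 0.4, -1.6]
width: 0.346
gripper_force: 39.9
```

step_arm(deltas=[[[0, 0, 1.5, 0, 0, 0], [0, 0, 0, 0, 0, 0], [0, 0, 0, 0, 0, 0]]])

```text
clock: 10.2
eef_pos: [0.5632, 0.1043, 0.0252]
tcp_rot: [0.0, 0.689, 0.725, -0.001]
ft_force: [-3.3, -1.1, 9.2]
width: 0.342
gripper_force: 41.3
```

Contact with the floor. I'll release.

step_arm(deltas=[[[0, 0, -0.5, 0, 0, 0], [0, 0, 0, 0, 0, 0], [0, 0, 0, 0, 0, 0], [0, 0, 0, 0, 0, 0]]], fingers=0.5)

```text
clock: 10.7
eef_pos: [0.5625, 0.1043, 0.0242]
tcp_rot: [-0.0, 0.689, 0.725, -0.002]
ft_force: [0.7, -0.2, -0.2]
width: 0.751
gripper_force: 0.0
```

step_arm(deltas=[[[0, 0, -10, 0, 0, 0], [0, 0, -40, 0, 0, 0], [0, 0, -60, 0, 0, 0], [0, 0, -60, 0, 0, 0], [0, 0, -60, 0, 0, 0], [0, 0, -20, 0, 0, 0]]])

```text
clock: 11.45
eef_pos: [0.5643, 0.1056, 0.2799]
tcp_rot: [0.002, 0.689, 0.725, 0.001]
ft_force: [0.1, 0.1, -0.5]
width: 0.752
gripper_force: 0.0
```

```bash
python3 - <<'E'
from h import *
settle()
st=observe();s=snapshot('wrist');save(s,'w3')
print(st['clock'],np.round(st['eef_pos'],4),yaw(st['tcp_rot']),st['width'],st['joint_positions'].round(2))
for n,z in [('blue_home',.04),('blue_drawer',0),('blue_unit',0),('stapler',.014)]:
  for e in pinpoint('wrist',n)[:2]:print(n,e['p'],e['pixel'],onz(s,e['pixel'],z,st))
maskrect(s,st,'stapler',.05)
# stand: view pose is offset so the stand is in the picture
arc(st,[.415,-.345,.24],-66+180,14)
E
```

```text
11.65 [0.5629 0.1047 0.2741] 92.93807436475126 0.7550007693769439 [ 0.19  0.3  -0.55  1.42  0.16  1.46 -0.31]
blue_home 0.83 [253.4, 169.7] [0.47864814 0.09817801 0.04      ]
blue_drawer 0.59 [259.3, 160.0] [0.47889472 0.10419363 0.        ]
blue_unit 0.79 [450.8, 162.8] [0.75880665 0.11473138 0.        ]
stapler 0.83 [319.1, 167.5] [0.56648484 0.10049141 0.014     ]
stapler 0.43 [275.7, 294.2] [ 0.50676853 -0.1144117   0.014     ]
none stapler
[[-36, 1, 3, -0.003, 0.002, -0.026], [-36, -2, 2, 0.0, 0.0, -0.027], [-35, -5, 2, 0.0, 0.0, -0.026], [-34, -8, 3, 0.0, 0.0, -0.026], [-34, -11, 2, 0.0, 0.0, -0.026], [-32, -14, 3, 0.0, 0.0, -0.027], [-31, -17, 2, 0.0, 0.0, -0.026], [-29, -19, 2, 0.0, 0.0, -0.026], [-27, -22, 3, 0.0, 0.0, -0.026], [-25, -24, 2, 0.0, 0.0, -0.027]]
[[-22, -26, 3, 0.0, 0.0, -0.026], [-20, -28, 2, 0.0, 0.0, -0.026], [-18, -29, 3, 0.0, 0.0, -0.026], [-14, -31, 2, 0.0, 0.0, -0.027]]
end [ 0.4145 -0.3448  0.24  ] [0.544 0.839 0.    0.   ]
```

View pics/w3.png

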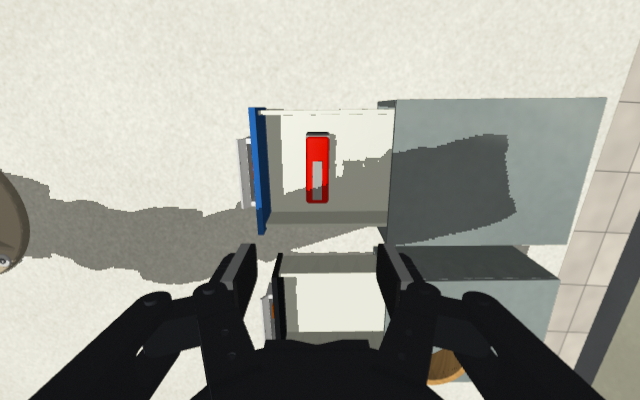

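The stapler is standing on the drawer floor at (318,168). Next is the holder.

step_arm(deltas=[[[-36, 1, 3, -0.003, 0.002, -0.026], [-36, -2, 2, 0, 0, -0.027], [-35, -5, 2, 0, 0, -0.026], [-34, -8, 3, 0, 0, -0.026], [-34, -11, 2, 0, 0, -0.026], [-32, -14, 3, 0, 0, -0.027], [-31, -17, 2, 0, 0, -0.026], [-29, -19, 2, 0, 0, -0.026], [-27, -22, 3, 0, 0, -0.026], [-25, -24, 2, 0, 0, -0.027]]], fingers=1)

```text
clock: 13.2
eef_pos: [0.4955, -0.2366, 0.2496]
tcp_rot: [-0.0, 0.587, 0.809, 0.0]
ft_force: [-0.6, -0.3, -0.4]
width: 0.999
gripper_force: 0.0
```

step_arm(deltas=[[[-22, -26, 3, 0, 0, -0.026], [-20, -28, 2, 0, 0, -0.026], [-18, -29, 3, 0, 0, -0.026], [-14, -31, 2, 0, 0, -0.027], [0, 0, 0, 0, 0, 0]]])

```text
clock: 13.82
eef_pos: [0.4119, -0.3474, 0.2394]
tcp_rot: [-0.001, 0.547, 0.837, -0.0]
ft_force: [0.6, 1.0, -0.8]
width: 0.998
gripper_force: 0.0
```

```bash
python3 - <<'E'
from h import *
settle()
st=observe();s=snapshot('wrist');save(s,'w4')
print(st['clock'],np.round(st['eef_pos'],4),yaw(st['tcp_rot']),st['width'],st['joint_positions'].round(2))
for n,z in [('holder',.006),('stand',0)]:
  for e in pinpoint('wrist',n)[:2]:print(n,e['p'],e['pixel'],onz(s,e['pixel'],z,st))
maskrect(s,st,'stand',.024);r=maskrect(s,st,'holder',.082)
# holder top edge: project top corners for hypotheses printed
E
```

```text
14.025 [ 0.4155 -0.3437  0.2401] 114.10738106774673 1.001483827868908 [ 0.91  0.21 -0.32  1.58  0.07  1.36  1.  ]
holder 0.79 [318.6, 172.2] [ 0.4205738 -0.3468715  0.006    ]
stand 0.73 [317.3, 166.2] [ 0.41616203 -0.34123109  0.        ]
stand 0.47 [317.6, 170.6] [ 0.41901057 -0.34657619  0.        ]
stand 0.67 [303.9, 138.0, 330.9, 198.6] [ 0.4147 -0.3429] [(0.082, -66.7), (0.035, 23.3)]
holder 0.81 [312.5, 151.4, 323.2, 215.7] [ 0.4157 -0.3446] [(0.068, -66.2), (0.011, 23.8)]
```

View pics/w4.png

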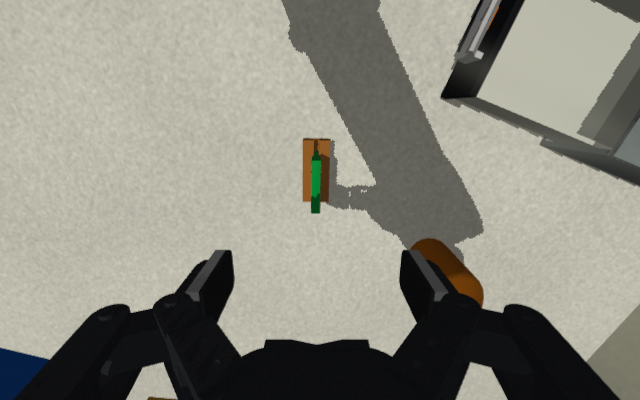

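The wrist view shows the holder upright in its stand at (316,185), aligned with the tool. I'll descend to grip the head.

```bash
python3 - <<'E'
from h import *
print(rows(observe(),[.417,-.3475,.0525],113.7))
E
```

```text
(array([ -3.84031883,   0.2568038 , 187.73524621]), array([ 0.00062399, -0.0001646 ,  0.00662689]))
```

step_arm(deltas=[[[-4, 0, 30, 0, 0, 0.006], [0, 0, 50, 0, 0, 0], [0, 0, 45, 0, 0, 0], [0, 0, 35, 0, 0, 0], [0, 0, 20, 0, 0, 0], [0, 0, 8, 0, 0, 0], [0, 0, 0, 0, 0, 0], [0, 0, 0, 0, 0, 0]]])

```text
clock: 15.28
eef_pos: [0.417, -0.3488, 0.0534]
tcp_rot: [0.001, 0.547, 0.837, 0.0]
ft_force: [-0.1, 0.3, -0.4]
width: 0.997
gripper_force: 0.0
```

step_arm(deltas=[[[0, 0, 0, 0, 0, 0], [0, 0, 0, 0, 0, 0], [0, 0, 0, 0, 0, 0], [0, 0, 0, 0, 0, 0], [0, 0, 0, 0, 0, 0], [0, 0, 0, 0, 0, 0], [0, 0, 0, 0, 0, 0], [0, 0, 0, 0, 0, 0]]], fingers=-1, grip_force=60)

```text
clock: 16.27
eef_pos: [0.4165, -0.3484, 0.0524]
tcp_rot: [0.0, 0.547, 0.837, 0.0]
ft_force: [1.0, 0.1, 2.0]
width: 0.106
gripper_force: 58.7
```

step_arm(deltas=[[[0, 0, -10, 0, 0, 0], [0, 0, -20, 0, 0, 0], [0, 0, -40, 0, 0, 0], [0, 0, -50, 0, 0, 0], [0, 0, -50, 0, 0, 0], [0, 0, -20, 0, 0, 0], [0, 0, 0, 0, 0, 0]]])

```text
clock: 17.15
eef_pos: [0.4169, -0.3488, 0.2442]
tcp_rot: [0.002, 0.547, 0.837, -0.0]
ft_force: [0.3, 0.5, -0.5]
width: 0.105
gripper_force: 58.6
```

```bash
python3 - <<'E'
from h import *
st=observe();print(st['width'],st['eef_pos'],st['ft_force'])
arc(st,[.477,.099,.21],93,14)
E
```

```text
0.10513766557095854 [ 0.41687635 -0.34882061  0.24423311] [ 0.3395885   0.48537091 -0.4764873 ]
[[20, 29, 2, 0.002, 0.003, 0.026], [22, 26, 3, 0.0, 0.0, 0.026], [25, 25, 2, 0.0, 0.0, 0.025], [27, 22, 3, 0.0, 0.0, 0.026], [28, 19, 2, 0.0, 0.0, 0.026], [29, 16, 3, 0.0, 0.0, 0.026], [31, 14, 2, 0.0, 0.0, 0.025], [31, 10, 3, 0.0, 0.0, 0.026], [33, 8, 2, 0.0, 0.0, 0.026], [32, 5, 2, 0.0, 0.0, 0.026]]
[[32, 1, 3, 0.0, 0.0, 0.025], [33, -1, 2, 0.0, 0.0, 0.026], [31, -4, 3, 0.0, 0.0, 0.026], [31, -7, 2, 0.0, 0.0, 0.026]]
end [0.4769 0.0985 0.2102] [ 0.688  0.725 -0.     0.   ]
```

step_arm(deltas=[[[20, 29, 2, 0.002, 0.003, 0.026], [22, 26, 3, 0, 0, 0.026], [25, 25, 2, 0, 0, 0.025], [27, 22, 3, 0, 0, 0.026], [28, 19, 2, 0, 0, 0.026], [29, 16, 3, 0, 0, 0.026], [31, 14, 2, 0, 0, 0.025], [31, 10, 3, 0, 0, 0.026], [33, 8, 2, 0, 0, 0.026], [32, 5, 2, 0, 0, 0.026]]])

```text
clock: 18.4
eef_pos: [0.501, -0.0249, 0.2169]
tcp_rot: [-0.003, 0.65, 0.76, -0.001]
ft_force: [-0.1, -0.6, -0.5]
width: 0.11
gripper_force: 58.6
```

step_arm(deltas=[[[32, 1, 3, 0, 0, 0.025], [33, -1, 2, 0, 0, 0.026], [31, -4, 3, 0, 0, 0.026], [31, -7, 2, 0, 0, 0.026], [0, 0, 0, 0, 0, 0]]])

```text
clock: 19.02
eef_pos: [0.4743, 0.1018, 0.2076]
tcp_rot: [-0.003, 0.687, 0.727, -0.001]
ft_force: [0.8, -0.6, -0.6]
width: 0.107
gripper_force: 58.6
```

```bash
cat > m.py <<'E'
import sys
from h import *
settle()
st=observe();s=snapshot('wrist')
print(st['clock'],np.round(st['eef_pos'],4),yaw(st['tcp_rot']),st['width'],st['ft_force'].round(1),rot(st['tcp_rot']).as_matrix()[:,2].round(4))
for n,z in [('blue_home',.04),('blue_drawer',0),('holder',st['eef_pos'][2]-.0464),('blue_unit',0)]:
  for e in pinpoint('wrist',n)[:1]:print(n,e['p'],e['pixel'],onz(s,e['pixel'],z,st).round(4))
# expected column positions
H=np.array(st['eef_pos'])-[0,0,.0464];x=rot(st['tcp_rot']).as_matrix()[:,0]
print('holder ends',proj(s,[H+.03*x,H-.03*x],st).round(1))
big=cv2.resize(s['img'][40:340,160:480],None,fx=2,fy=2,interpolation=cv2.INTER_CUBIC)[:600]
cv2.imwrite('pics/'+sys.argv[1]+'.png',big[:,:,::-1])
E
python3 m.py w5
```

```text
19.225 [0.4761 0.0979 0.2084] 92.90480395861519 0.10974736076009993 [ 0.1 -1.1 -0.1] [-0.0039  0.0019 -1.    ]
blue_home 0.88 [321.3, 179.8] [0.481  0.0991 0.04  ]
blue_drawer 0.85 [320.4, 172.5] [0.4804 0.0987 0.    ]
holder 0.74 [314.5, 222.6] [0.4747 0.0973 0.162 ]
blue_unit 0.93 [542.5, 171.6] [0.7559 0.1142 0.    ]
holder ends [[316.6 180.7]
 [316.5 259.6]]
```

View pics/w5.png

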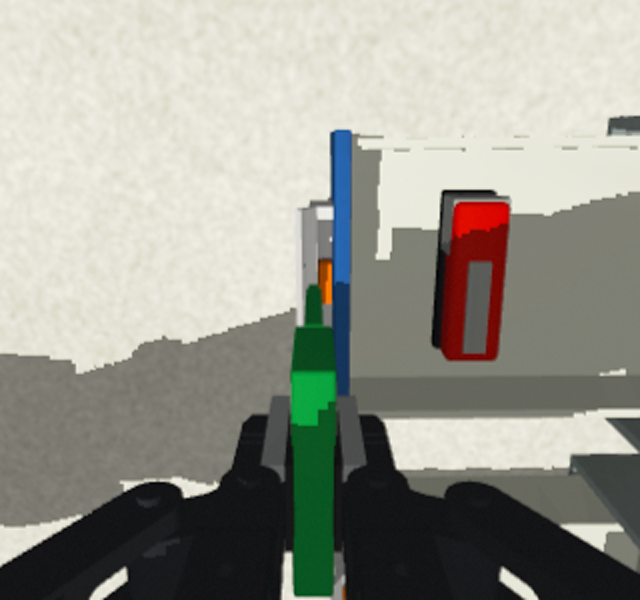

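The crop shows the held holder at column 313, the slot with the orange catch at column 325, and the blue panel at columns 332–350. The panel edges will give the slot line precisely.

```bash
python3 - <<'E'
from h import *
st=observe();s=snapshot('wrist')
im=s['img'].astype(int);b=(im[:,:,2]>im[:,:,0]+40)&(im[:,:,2]>im[:,:,1]+25)
L=[];Rr=[]
for r in range(112,232,6):
    c=np.nonzero(b[r,300:350])[0]+300
    if len(c)>4: L.append(onz(s,(c[0]-.5,r),.078,st));Rr.append(onz(s,(c[-1]+.5,r),.078,st))
for A,o in((np.array(L),4),(np.array(Rr),12)):
    p=np.polyfit(A[:,1],A[:,0],1);print(len(A),'yaw',-np.degrees(np.arctan(p[0])),'slot x at y=.1:',np.polyval(p,.1)-o/1000, 'res',np.std(A[:,0]-np.polyval(p,A[:,1])))
ys,xs=np.nonzero(b[:,300:350]);i=ys.argmin();print('far end',onz(s,(xs[i]+300,ys[i]),.078,st))
E
```

```text
20 yaw 4.974117070161071 slot x at y=.1: 0.4817160984822175 res 0.0006223390854504299
20 yaw 3.3261720024412984 slot x at y=.1: 0.4812835637153719 res 0.00025077009611680775
far end [0.48161973 0.17767828 0.078     ]
```

step_arm(deltas=[[[1, 4.5, 20, 0, 0, -0.007], [0, 0, 30, 0, 0, 0], [0, 0, 20, 0, 0, 0], [0, 0, 8, 0, 0, 0], [0, 0, 0, 0, 0, 0], [0, 0, 0, 0, 0, 0]]])

```text
clock: 20.27
eef_pos: [0.4811, 0.1006, 0.132]
tcp_rot: [-0.001, 0.686, 0.728, 0.001]
ft_force: [-1.0, 0.3, -0.2]
width: 0.106
gripper_force: 58.6
```

```bash
python3 m.py w6
```

```text
20.475 [0.4808 0.1005 0.1317] 93.38119116481896 0.1038857264662731 [ 0.4 -0.4 -0.2] [-0.0015  0.0023 -1.    ]
blue_home 0.57 [318.1, 202.6] [0.4823 0.1001 0.04  ]
blue_drawer 0.6 [316.1, 190.2] [0.4805 0.0998 0.    ]
holder 0.96 [314.9, 222.6] [0.4798 0.0999 0.0853]
blue_unit 0.84 [594.7, 191.2] [0.7567 0.1154 0.    ]
holder ends [[316.5 180.7]
 [316.4 259.7]]
```

View pics/w6.png

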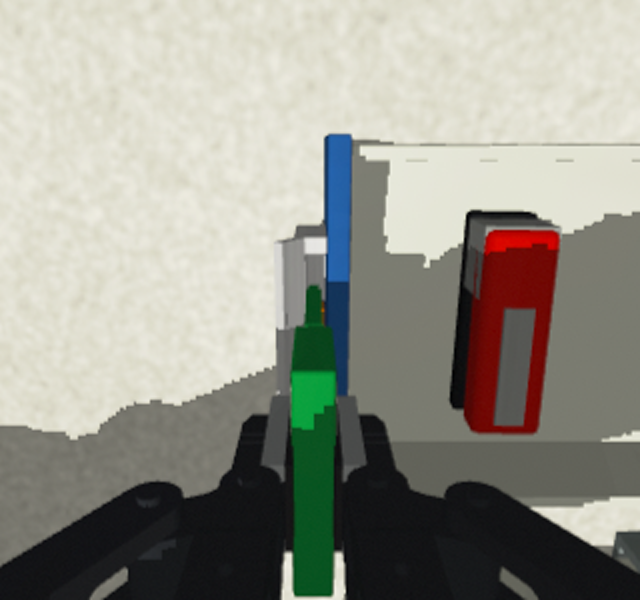

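The blade (columns 306–322) sits centred over the slot, between the lip at about 304 and the panel at 326. I'll insert it.

step_arm(deltas=[[[0, 0.5, 8, 0, 0, 0], [0, 0, 8, 0, 0, 0], [0, 0, 6, 0, 0, 0], [0, 0, 3, 0, 0, 0], [0, 0, 0, 0, 0, 0], [0, 0, 0, 0, 0, 0]]])

```text
clock: 21.48
eef_pos: [0.4811, 0.1006, 0.1063]
tcp_rot: [-0.002, 0.686, 0.728, 0.0]
ft_force: [0.1, -0.7, 0.1]
width: 0.104
gripper_force: 58.6
```

step_arm(deltas=[[[0, 0, 4, 0, 0, 0], [0, 0, 4, 0, 0, 0], [0, 0, 3, 0, 0, 0], [0, 0, 0, 0, 0, 0], [0, 0, 0, 0, 0, 0]]])

```text
clock: 22.1
eef_pos: [0.4808, 0.1006, 0.0953]
tcp_rot: [-0.002, 0.686, 0.728, -0.0]
ft_force: [-1.7, -0.5, 3.5]
width: 0.107
gripper_force: 59.2
```

step_arm(deltas=[[[0, 0, 3, 0, 0, 0], [0, 0, 2, 0, 0, 0], [0, 0, 0, 0, 0, 0], [0, 0, 0, 0, 0, 0]]])

```text
clock: 22.6
eef_pos: [0.481, 0.1006, 0.0903]
tcp_rot: [-0.002, 0.686, 0.728, 0.0]
ft_force: [-1.9, -1.2, 7.8]
width: 0.104
gripper_force: 59.6
```

step_arm(deltas=[[[0, 0, 2, 0, 0, 0], [0, 0, 1, 0, 0, 0], [0, 0, 1, 0, 0, 0], [0, 0, 0, 0, 0, 0], [0, 0, 0, 0, 0, 0]]])

```text
clock: 23.22
eef_pos: [0.481, 0.1006, 0.0865]
tcp_rot: [-0.001, 0.686, 0.728, 0.0]
ft_force: [-2.6, -0.9, 7.5]
width: 0.108
gripper_force: 59.9
```

step_arm(deltas=[[[0, 0, 1, 0, 0, 0], [0, 0, 0, 0, 0, 0], [0, 0, 0, 0, 0, 0]]], grip_force=80)

```text
clock: 23.6
eef_pos: [0.4816, 0.1007, 0.0863]
tcp_rot: [-0.001, 0.686, 0.728, 0.0]
ft_force: [-4.4, -1.8, 14.8]
width: 0.104
gripper_force: 82.4
```

step_arm(deltas=[[[0, -0.5, 0.7, 0, 0, 0], [0, 0, 0, 0, 0, 0], [0, 0, 0, 0, 0, 0], [0, 0, 0, 0, 0, 0]]])

```text
clock: 24.1
eef_pos: [0.4817, 0.1007, 0.0863]
tcp_rot: [-0.0, 0.686, 0.728, 0.001]
ft_force: [-4.4, -2.4, 19.9]
width: 0.106
gripper_force: 83.2
```

```bash
python3 m.py w7; python3 - <<'E'
from h import *
for c in ['scene','top']:
    s=snapshot(c)
    for n,z in [('blue_home',.04),('holder',.04),('stapler',.014),('blue_unit',0),('grey_drawer',0),('flask',0),('calculator',0),('tape_roll',.1)]:
        for e in pinpoint(c,n)[:1]: print(c,n,round(e['p'],2),onz(s,e['pixel'],z).round(3))
E
```

```text
24.3 [0.4817 0.1007 0.0863] 93.37366632797215 0.10257927498642534 [-4.5 -1.5 19.5] [ 6.0e-04  2.1e-03 -1.0e+00]
blue_drawer 0.67 [318.5, 203.4] [0.4836 0.1014 0.    ]
holder 0.92 [317.0, 221.6] [0.4822 0.101  0.0399]
blue_unit 0.42 [316.6, 219.9] [0.4829 0.0865 0.    ]
holder ends [[316.3 180.7]
 [316.3 259.6]]
scene blue_home 0.66 [0.492 0.094 0.04 ]
scene holder 0.61 [0.465 0.103 0.04 ]
scene stapler 0.95 [0.554 0.101 0.014]
scene blue_unit 0.72 [0.607 0.393 0.   ]
scene grey_drawer 0.63 [ 0.507 -0.121 -0.   ]
scene flask 0.81 [ 0.608 -0.398  0.   ]
scene calculator 0.8 [0.6   0.386 0.   ]
scene tape_roll 0.86 [ 0.712 -0.102  0.1  ]
top blue_home 0.6 [0.482 0.099 0.04 ]
top stapler 0.65 [0.55  0.098 0.014]
top blue_unit 0.69 [0.753 0.114 0.   ]
top grey_drawer 0.91 [ 0.509 -0.117  0.   ]
top flask 0.89 [ 0.614 -0.398  0.   ]
top calculator 0.9 [0.608 0.39  0.   ]
top tape_roll 0.92 [ 0.712 -0.102  0.1  ]
```

View pics/w7.png

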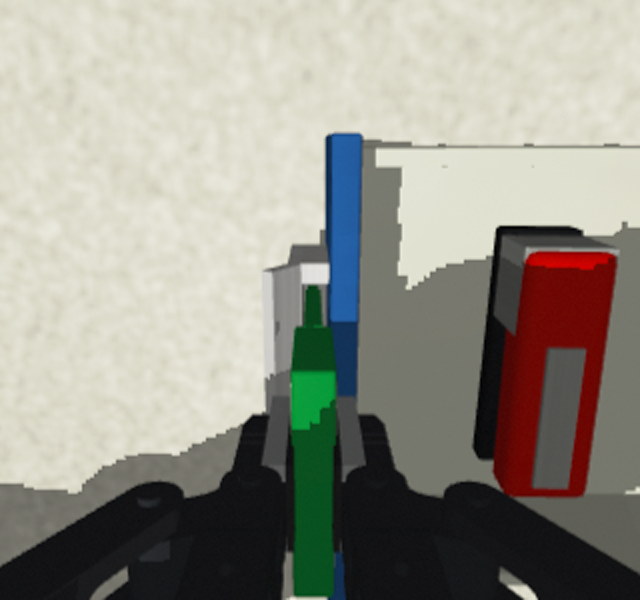

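The holder is behind the lip at (313,305). It is on the hard stop: the force rose from 15 to 20 N with no further travel. The stapler is upright in the drawer at (560,370).

```bash
python3 -c "
from rig import *
print(job_done())"
```

```text
the job is handed in; nothing more can be done
None
```

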